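Sort two battery packs by inspection tag and start the charge

ROBOT

A 6-joint arm with a two-finger parallel gripper is mounted at the origin on the work surface. World frame = base frame: x ahead of the robot, y to its left, z up, the work surface at z = 0. Lengths are in m, angles in rad, forces in N, time in s.
With the tool pointing down it reaches from about 0.4 to 0.825 m from the base axis. Payload 7 kg.
Tool frame: the origin (TCP) lies at the very end of the fingers, on their centre line; the grasp point (between the pads) lies 19 mm behind it (arm.grasp_offset is the distance from the TCP to the grasp point, in m); z points along the fingers, y is the line along which they close (so a half turn about z gives the same grasp; the last joint's range is limited). The gripper opens to 88 mm and grips with 3 to 60 N. Pads are 19 mm wide; open, the fingers measure 130 mm over their backs; the gripper's body (78 mm by 193 mm) begins 47 mm behind the grasp point.
Start: joints at [1.49, 0.359, 0.012, 0, -1.224, -0.288], TCP at [0.243, 0.63, 0.227] pointing down, gripper open.
Joint ranges: [-3.07, 3.07], [-1.43, 2.12], [-1.02, 1.25], [-3.03, 1.67], [-3.05, -0], [-3.03, 3.03]. Speed limits (rad/s): [2.39, 2.39, 3.01, 3.14, 3.14, 3.14].

INTERFACE

Orientations are given as [roll, pitch, yaw] about the fixed x, y, z axes, in that order (R = Rz(yaw) Ry(pitch) Rx(roll)).
In Python, from station import get_state, cams, arm, nets gives the robot as it stands.
- The arm moves only by the shell command python3 -m creep 'ROWS' [FORCE]. ROWS is a JSON object of lists of equal length, an entry for each row: "translation": the shift along the world's x, y, z in mm, a list of three; "spin": the turn about the world's z in rad; "gripper": the opening, from 0 (shut) to 1 (fully open). In form: {"translation": [[dx, dy, dz], ...], "spin": [spin, ...], "gripper": [gripper, ...]}. A call has 1 to 8 rows; each row shifts and turns the commanded pose from where the row before left it; what a row does not reach is not made up. A row lasts 1/10 s, in which the tool goes at most 50 mm and 8.59 degrees, less where a joint would pass 70% of its speed; a pose out of reach is approached as far as the arm can. A call is refused whole if a number of a shift passes 50 or a number of a turn 0.15, either way. A call with a gripper value outside its range is refused whole. The fingers move at their own pace and stop on an object; FORCE is the grip in N (left out, the last holds). Time passes only in rows, so rows that do not move let the fingers close. It gives the time, the measured TCP pose, the force, the opening and the grip force at its end, in the units of the state.
- get_state(): the state, without advancing time (a new reading comes with each control period).
- cams.grab_frame(name): name is "side" or "top" or "wrist"; returns a dict with "img" (480x640x3 uint8, red, green, blue), "mtx" (3x3 intrinsics, pixels), "D" ([k1, k2, p1, p2, k3] as OpenCV has them; the pictures are not rectified), "R" (3x3) and "t" (3): a world point X has camera coordinates R X + t. Camera axes: x right, y down, z forward; pixel columns grow to the right and rows downward; lengths in m; the calibration is good to about 2 mm. A picture is of the moment at which its call begins. There is no depth.
- arm.job_done(): hands the job in; it is judged then, once.
Trained networks look in the newest picture that a camera, given by its name, has taken for a name from the list of things; names that differ only in an ending like _2 or _b are one class to them, and where a whole thing is asked for, a point or a joint stands for the part that bears it (a point fixed in the world has none). Each returns a list of dicts, best first, with "confidence" (0 to 1); they miss things now and then, are a little off and sometimes report something else, mostly with a low value. They report only what shows in the picture. A call takes as long as a camera call. They do not tell look-alikes from the thing itself.
- nets.search_frame(camera, label): "centre" ([x, y, z] in m, in world coordinates, good to about 4 mm: the middle of the surface that is visible of it).
- nets.pinpoint(camera, label): "centre" ([x, y, z] in m, in world coordinates, good to about 4 mm: a listed point, or the origin of a listed thing).
The state is a dict: "t": time; "q": joint angles; "qd": joint speeds; "joint_efforts": joint torques, N m; "eef_pos": TCP position; "ee_rot": TCP orientation; "force": force on the tool from outside, world axes, zero at the start; "moment": the same for the moment, N m; "width": finger opening in m; "gripper_force": force on a finger pad.
Only numpy, scipy, OpenCV 4.12 (cv2) and the standard library are available. Lean on these libraries where they do the work, as an engineer would, in place of code of your own. Each camera call takes 0.05 s, during which the arm holds its last target. There are 200 camera calls.

TASK

Sort the two battery packs by the inspection tag on top: the one with the round tag has passed and goes flat into the nest of the charging dock, the one with the cross-shaped tag is rejected and goes flat into the nest of the steel reject tray. Keep the packs upright and set them down gently, not dropped or banged; once both are in place and let go, switch the dock on by pressing the raised end of its green rocker all the way down. Leave the reaction foot, the brass adaptor and the hex key where they are.

Things in the scene. Friction and masses are not known exactly. Their poses are not given: they have to be found in the camera images.
- pack_pass: yellow battery pack, box 100 (x) x 60 (y) x 42 high, about 0.5 kg; black rail block centred on top, 70 (x) x 38 (y), 42 to 64 mm high: the part to grip, across its 38 mm. On it a 3 mm thick aluminium tag: a disc 32 mm across (passed). Origin: centre of underside, z up. The packs differ only in the tag; either may be nearer.
- pack_reject: yellow battery pack, box 100 (x) x 60 (y) x 42 high, about 0.5 kg; black rail block centred on top, 70 (x) x 38 (y), 42 to 64 mm high: the part to grip, across its 38 mm. On it a 3 mm thick aluminium tag: a diagonal cross, arms 40 x 9 mm (rejected). Origin: centre of underside, z up. The packs differ only in the tag; either may be nearer.
- charge_nest (a point): nest floor centre of the grey plastic charging dock (fixed, left or right); nest inside 112 (x) x 72 (y), floor 8 mm above the table, walls 6 thick, rim 18 above the floor. Pack may lie either way round. Disc plate on the near (-x) apron; beyond the far wall a housing 72 (x) x 84 (y), 40 high, with the green rocker.
- reject_nest (a point): nest floor centre of the bare steel reject tray (fixed, on the other side, no switch); nest inside 112 (x) x 72 (y), floor 8 mm above the table, walls 6 thick, rim 18 above the floor. Pack may lie either way round. Cross plate on the near (-x) apron.
- rocker (a joint): angle of the dock's green rocker plate (30 x 60 x 8 mm), which rocks about the dock's x axis on a pivot 52 mm above the table, 98 mm in +x of the charge nest's centre: near 0 = off, end on the dock's +y side raised, top 64 mm above the table; 0.56 = on, that end fully down. Stays where left; about 3 N moves it.
- rocker_press (a point): point on the rocker's upper face near the end that is raised when off (22 mm from the pivot), moving with it: press straight down here, about 12 mm to full travel
- reaction_foot: loose grey steel reaction foot (bystander): 52 mm round boss, 22 mm high, at the origin (underside), with an arm along its x to an upright block 104 mm away, 45 mm high
- gauge_adaptor: loose brass gauge adaptor standing upright (bystander): stepped round piece 40 mm in diameter, 52 mm high; origin: centre of the underside
- hex_key: loose stubby zinc-plated hex key lying flat (bystander): L of 10 mm bar, long leg 90 mm along its x, short leg 32 mm to +y at the +x end; origin: under the middle of the long leg
Things that resemble listed ones, but are neither listed nor needed, are in the scene too. What is shaped like the pack_pass but purple is not meant.

How it is judged:
By the outcome, as a careful person would: the job done as asked, in the order asked, and still so for the second after the job is handed in, with the robot touching nothing.
It also fails if it takes over 51 s, if anything falls off the work surface, if the arm or the gripper's body presses on something with over 40 N, if the wrist force passes 120 N, or if a joint passes its speed limit or range.

## Working session

There is one attempt and no reset: what is moved stays moved. The work goes in short steps, Python scripts to look and compute and a shell command to move; the robot and the scene stay as the last step left them, time stands still between calls to the robot, and variables do not carry over. Pictures are saved under pics/ and viewed, at most 10 in all, crops included, and the job is handed in when it is done.

```bash
mkdir -p pics; cat > h.py <<'E'
import numpy as np,cv2
from station import get_state,cams,arm,nets
def save(f,n): cv2.imwrite('pics/'+n,f['img'][:,:,::-1])
def proj(f,X): return cv2.projectPoints(np.array(X,float).reshape(-1,3),cv2.Rodrigues(np.array(f['R']))[0],np.array(f['t'],float),np.array(f['mtx']),np.array(f['D']))[0].reshape(-1,2)
def back(f,px,z):
    u=cv2.undistortPoints(np.array(px,float).reshape(-1,1,2),np.array(f['mtx']),np.array(f['D'])).reshape(-1,2)
    R=np.array(f['R']);c=-R.T@np.array(f['t'])
    d=np.c_[u,np.ones(len(u))]@R
    return c+d*((z-c[2])/d[:,2])[:,None]
E
python3 - <<'E'
from h import *
F={}
for c in ('top','side'):
    F[c]=cams.grab_frame(c); save(F[c],c+'1.png')
    for l in ('pack_pass','pack_reject','charge_nest','reject_nest','rocker_press','reaction_foot','gauge_adaptor','hex_key'):
        for r in nets.pinpoint(c,l): print(c,l,np.round(r['centre'],3),round(r['confidence'],2),proj(F[c],r['centre']).round()[0])
s=get_state();print(s['t'],s['eef_pos'],s['ee_rot'])
E
```

```text
top pack_pass [ 0.8   -0.295 -0.004] 0.91 [472. 148.]
top pack_pass [ 0.656  0.041 -0.001] 0.85 [286. 220.]
top pack_reject [ 0.449 -0.053 -0.001] 0.64 [336. 339.]
top charge_nest [0.465 0.22  0.009] 0.79 [179. 326.]
top charge_nest [ 0.477 -0.259  0.004] 0.66 [453. 326.]
top reject_nest [ 0.48  -0.26   0.008] 0.72 [455. 325.]
top rocker_press [0.559 0.257 0.068] 0.91 [149. 271.]
top reaction_foot [ 0.776 -0.161  0.002] 0.68 [400. 157.]
top gauge_adaptor [0.727 0.169 0.002] 0.69 [216. 179.]
top hex_key [0.794 0.069 0.001] 0.9 [273. 144.]
side pack_pass [ 0.649  0.041 -0.002] 0.93 [296. 267.]
side pack_pass [ 0.798 -0.295 -0.   ] 0.77 [294. 158.]
side pack_reject [ 0.448 -0.054 -0.001] 0.69 [411. 259.]
side charge_nest [0.467 0.22  0.009] 0.86 [359. 376.]
side reject_nest [ 0.48  -0.256  0.008] 0.7 [418. 191.]
side rocker_press [0.559 0.257 0.062] 0.84 [290. 358.]
side reaction_foot [ 0.773 -0.166  0.003] 0.63 [281. 189.]
side reaction_foot [0.561 0.257 0.062] 0.62 [289. 358.]
side gauge_adaptor [0.727 0.168 0.002] 0.73 [225. 305.]
side hex_key [ 0.792  0.07  -0.001] 0.84 [221. 258.]
0.9 [0.24335907 0.62959674 0.22655983] [-3.14156963e+00  1.27521054e-05 -3.68825040e-01]
```

View pics/top1.png

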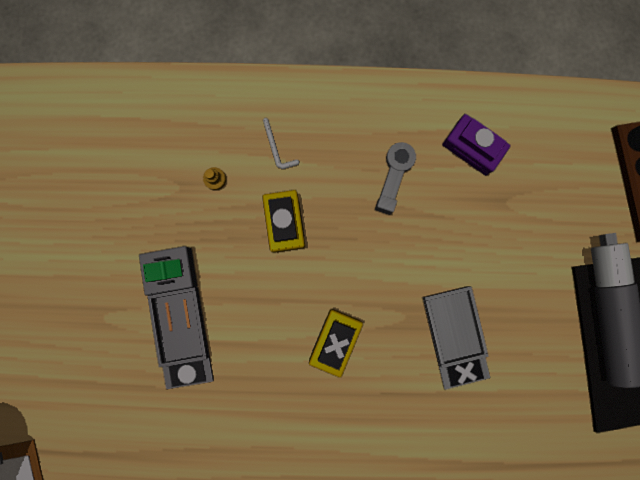

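View pics/side1.png

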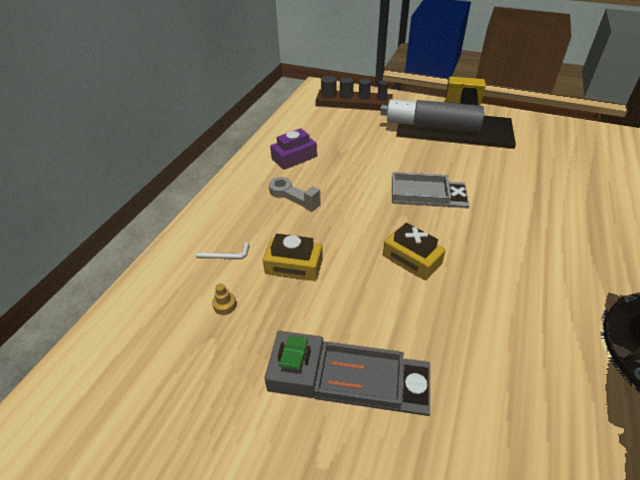

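Top view:
- The passed pack could be the yellow one with a disc at (284,220) or the purple look-alike at (476,144). I choose the yellow one.
- The rejected pack is the yellow one with a cross at (336,342). The yellow item on the rack, at side (466,92), is not it.
- The dock with disc plate and green rocker is at left (178,325). The steel tray with cross plate is at right (455,325).

Next I measure tags, yaws and heights, with a close crop to check the choice.

```bash
cat >> h.py <<'E'
def tri(f,p,g,q):
    o=[]
    for F,x in((f,p),(g,q)):
        u=cv2.undistortPoints(np.array(x,float).reshape(1,1,2),np.array(F['mtx']),np.array(F['D'])).ravel()
        P=np.c_[F['R'],F['t']]; o+=[P[0]-u[0]*P[2],P[1]-u[1]*P[2]]
    A=np.array(o); return np.linalg.lstsq(A[:,:3],-A[:,3],rcond=None)[0]
def near(mask,p,r=40,amin=15):
    n,l,s,c=cv2.connectedComponentsWithStats(mask.astype(np.uint8))
    k=[i for i in range(1,n) if s[i,4]>=amin and np.hypot(*(c[i]-p))<r]
    return max(k,key=lambda i:s[i,4]) if k else None,l,c
def white(f):
    h=cv2.cvtColor(f['img'],cv2.COLOR_RGB2HSV); return (h[...,1]<50)&(h[...,2]>125)
def yellow(f):
    h=cv2.cvtColor(f['img'],cv2.COLOR_RGB2HSV); return (h[...,0]>20)&(h[...,0]<34)&(h[...,1]>190)&(h[...,2]>60)
def rect(f,mask,z):
    ys,xs=np.nonzero(mask); P=back(f,np.c_[xs,ys],z)[:,:2].astype(np.float32)
    b=cv2.boxPoints(cv2.minAreaRect(P)); e=[b[1]-b[0],b[2]-b[1]]; e.sort(key=lambda v:np.hypot(*v))
    a=np.arctan2(e[1][1],e[1][0]); a=(a+np.pi/2)%np.pi-np.pi/2
    return b.mean(0).round(4),[round(float(np.hypot(*v)),4) for v in e],round(float(a),3)
E
cat > m1.py <<'E'
from h import *
T=cams.grab_frame('top');S=cams.grab_frame('side')
for n,p,q in(('pass',(282,218),(292,242)),('rej',(336,346),(416,234)),('dockplate',(187,374),(416,384)),('trayplate',(466,372),(458,191))):
    i,l,c=near(white(T),p,15);j,m,d=near(white(S),q,15)
    if i is None or j is None: print(n,i,j);continue
    print(n,c[i].round(1),d[j].round(1),tri(T,c[i],S,d[j]).round(4))
for n,p in(('pass',(284,220)),('rej',(336,342))):
    i,l,c=near(yellow(T),p,15)
    if i: print(n,rect(T,l==i,.042))
crops=[cv2.resize(T['img'][y-37:y+38,x-50:x+50],(400,300),interpolation=cv2.INTER_CUBIC) for x,y in((284,220),(336,342),(178,318),(456,335))]
save({'img':np.vstack([np.hstack(crops[:2]),np.hstack(crops[2:])])},'crops.png')
E
python3 m1.py
```

```text
pass [281.8 218. ] [291.4 241.1] [0.6514 0.0428 0.0674]
rej [336.2 345.6] [416.1 234.3] [ 0.4473 -0.0508  0.0677]
dockplate [186.2 373.8] [415.8 382.7] [0.3843 0.2037 0.0131]
trayplate [465.5 372.3] [454.5 188.1] [ 0.4027 -0.2747  0.0238]
pass (array([0.6507, 0.0426], dtype=float32), [0.0587, 0.0983], 0.171)
rej (array([ 0.4482, -0.0507], dtype=float32), [0.0586, 0.0985], -0.372)
```

View pics/crops.png

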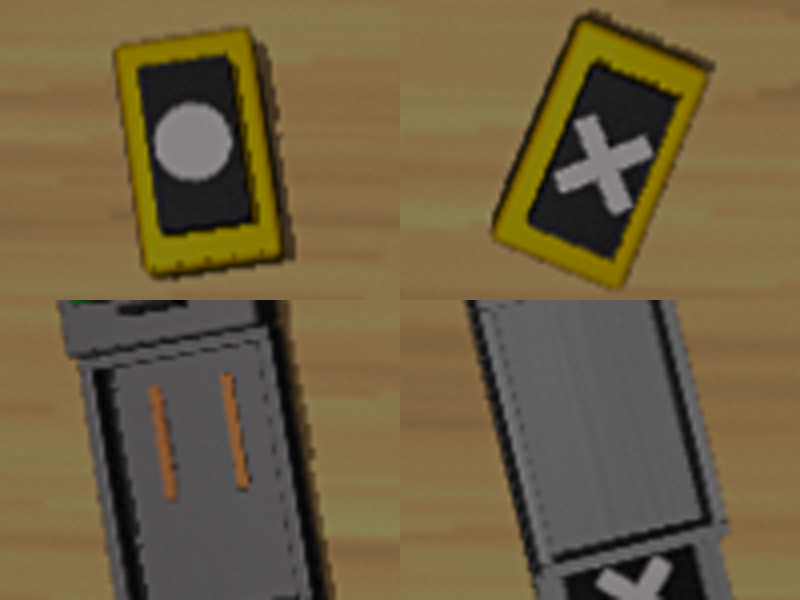

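The choice is confirmed: disc on the left pack, cross on the right. The tags stand at 67 mm, as described. On the way I will look at the dock with the wrist camera.

```bash
python3 -m creep '{"translation":[[25,-42,0],[25,-42,0],[25,-42,0],[25,-42,0],[25,-42,0],[25,-42,0],[25,-42,0],[25,-42,0]],"spin":[0,0,0,0,0,0,0,0],"gripper":[1,1,1,1,1,1,1,1]}' 25
python3 - <<'E'
from h import *
W=cams.grab_frame('wrist');save(W,'w1.png')
R=np.array(W['R']);print('cam',-R.T@np.array(W['t']))
print(proj(W,[[.466,.22,.008],[.559,.257,.06],[.384,.204,.013]]).round())
for l in('charge_nest','rocker_press'):
    for r in nets.pinpoint('wrist',l):print(l,np.round(r['centre'],4),r['confidence'])
E
```

```text
t: 1.8
eef_pos: [0.444, 0.2919, 0.227]
ee_rot: [-3.141, -0.0, -0.368]
force: [0.3, 0.1, -0.1]
width: 0.088
gripper_force: 0.0
cam [0.5095769  0.26560144 0.3848466 ]
[[384. 154.]
 [309.  60.]
 [428. 229.]]
charge_nest [0.4667 0.2229 0.0033] 0.84
rocker_press [0.5575 0.2554 0.0646] 0.79
```

View pics/w1.png

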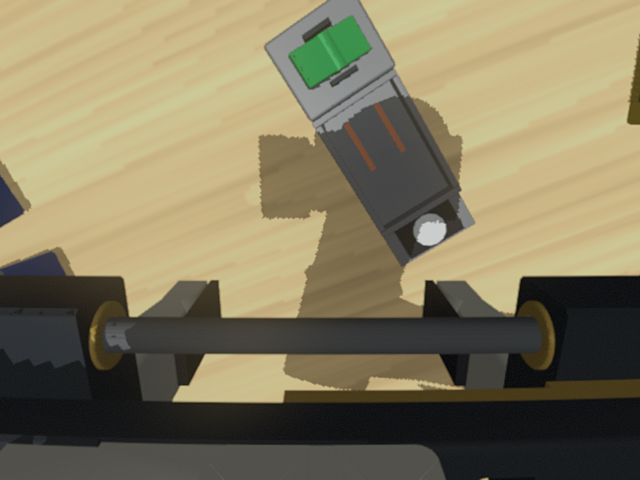

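The wrist view shows the whole dock: rocker (330,52), copper contacts (377,138), disc plate (430,230). Now I fit its pose.

```bash
cat > m2.py <<'E'
from h import *
W=cams.grab_frame('wrist');T=cams.grab_frame('top');S=cams.grab_frame('side')
def hsv(f):return cv2.cvtColor(f['img'],cv2.COLOR_RGB2HSV)
def green(f):h=hsv(f);return (h[...,0]>50)&(h[...,0]<80)&(h[...,1]>120)&(h[...,2]>30)
def cent(m,p,r):
    i,l,c=near(m,p,r);return c[i] if i else None
g=[cent(green(F),p,30) for F,p in((W,(330,52)),(T,(163,270)),(S,(293,353)))]
print('green',g,tri(W,g[0],T,g[1]).round(4),tri(T,g[1],S,g[2]).round(4),'z58',back(W,[g[0]],.054).round(4),back(T,[g[1]],.054).round(4))
d=[cent(white(F),p,15) for F,p in((W,(430,230)),(T,(187,374)),(S,(416,384)))]
print('disc',d)
for a,b in((0,1),(1,2),(0,2)):
    F=[W,T,S]
    if d[a] is not None and d[b] is not None: print(a,b,tri(F[a],d[a],F[b],d[b]).round(4))
for F in(W,T):
    h=hsv(F);m=(h[...,0]>4)&(h[...,0]<14)&(h[...,1]>120)
    p=proj(F,[.466,.22,.008])[0]
    n,l,s,c=cv2.connectedComponentsWithStats(m.astype(np.uint8))
    for i in range(1,n):
        if s[i,4]>25 and np.hypot(*(c[i]-p))<45: print('copper',s[i,4],c[i].round(1),back(F,[c[i]],.009).round(4),rect(F,l==i,.009))
E
python3 m2.py
```

```text
green [array([328.25562372,  52.17586912]), array([162.09893455, 270.12328767]), array([290.47258486, 357.77023499])] [0.5608 0.2398 0.0529] [0.5632 0.2445 0.0413] z58 [[0.5601 0.2396 0.054 ]] [[0.5614 0.2397 0.054 ]]
disc [array([429.40453939, 230.35781041]), array([186.30405405, 376.20945946]), array([416.56886228, 383.1497006 ])]
0 1 [0.3814 0.203  0.0139]
1 2 [0.3818 0.2036 0.0136]
0 2 [0.3824 0.203  0.0127]
copper 254 [388.3 127.5] [[0.4872 0.2082 0.009 ]] (array([0.4868, 0.2081], dtype=float32), [0.0043, 0.0487], 0.202)
copper 241 [358.8 147.2] [[0.4804 0.2393 0.009 ]] (array([0.4802, 0.2393], dtype=float32), [0.0042, 0.0488], 0.205)
copper 90 [186.3 313.1] [[0.4883 0.2085 0.009 ]] (array([0.4883, 0.2087], dtype=float32), [0.0058, 0.049], 0.207)
copper 86 [168.3 316.2] [[0.4821 0.24   0.009 ]] (array([0.4816, 0.2398], dtype=float32), [0.0052, 0.048], 0.209)
```

```bash
python3 -m creep '{"translation":[[0,-49,0],[0,-49,0],[0,-49,0],[0,-49,0],[0,-49,0],[1,-49,0],[1,-49,0],[1,0,-30]],"spin":[0,0,0,0,0,0,0,0],"gripper":[1,1,1,1,1,1,1,1]}' 25
python3 - <<'E'
from h import *
W=cams.grab_frame('wrist');save(W,'w2.png')
p=proj(W,[[.4475,-.0508,.067],[.482,-.258,.008],[.651,.0427,.067]]);print(p.round())
i,l,c=near(white(W),p[0],40);print(c[i] if i else None, back(W,[c[i]],.067).round(4) if i else '')
i,l,c=near(yellow(W),p[0],80,200)
if i: print(c[i],rect(W,l==i,.042))
s=get_state();print(s['eef_pos'],s['ee_rot'])
E
```

```text
t: 2.9
eef_pos: [0.4486, -0.0523, 0.1995]
ee_rot: [-3.139, -0.006, -0.371]
force: [0.6, 0.9, -1.1]
width: 0.0872
gripper_force: 0.0
[[319. 227.]
 [535.  87.]
 [ 80.   3.]]
[322.07831325 228.07951807] [[ 0.4461 -0.0523  0.067 ]]
[322.50546605 207.60788262] (array([ 0.4476, -0.0528], dtype=float32), [0.0575, 0.0972], -0.371)
[ 0.4449214  -0.05077734  0.19269826] [ 3.14121813e+00  2.79949509e-03 -3.72673948e-01]
```

View pics/w2.png

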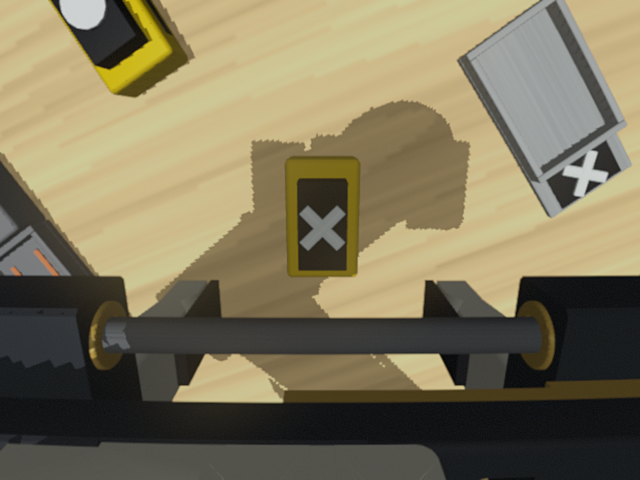

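The cross pack is at (322,215), centred between the fingers, and the tray is at upper right (545,100). Now I descend and grip.

```bash
python3 -m creep '{"translation":[[1,0,-40],[0,0,-40],[0,0,-30],[0,0,-20],[0,0,-10],[0,0,-7],[0,0,0]],"spin":[0,0,0,0,0,0,0],"gripper":[1,1,1,1,1,1,1]}' 25
python3 - <<'E'
from h import *
s=get_state();print(s['eef_pos'],s['ee_rot'],s['force'])
E
```

```text
t: 3.65
eef_pos: [0.4475, -0.0487, 0.0494]
ee_rot: [3.141, 0.001, -0.367]
force: [0.1, 0.2, -0.3]
width: 0.0879
gripper_force: 0.0
[ 0.44750435 -0.04867151  0.04943245] [ 3.14113210e+00  5.07517742e-04 -3.67378239e-01] [ 0.10737322  0.16627725 -0.26492953]
```

```bash
python3 -m creep '{"translation":[[-1,-2,-3],[0,0,0],[0,0,0],[0,0,0],[0,0,0],[0,0,0]],"spin":[0,0,0,0,0,0],"gripper":[1,0.3,0.3,0.3,0.3,0.3]}' 25
```

```text
t: 4.25
eef_pos: [0.4465, -0.0514, 0.0467]
ee_rot: [-3.141, -0.0, -0.369]
force: [-0.2, -0.1, 0.4]
width: 0.0533
gripper_force: 0.0
```

```bash
python3 -m creep '{"translation":[[0,0,0],[0,0,0],[0,0,0]],"spin":[0,0,0],"gripper":[0.3,0.3,0.3]}' 25
```

```text
t: 4.55
eef_pos: [0.4463, -0.0514, 0.0466]
ee_rot: [3.142, 0.0, -0.369]
force: [0.8, -0.4, 0.3]
width: 0.0381
gripper_force: 25.0
```

```bash
python3 -m creep '{"translation":[[0,0,10],[0,0,30],[0,0,40],[0,-20,20],[0,-45,0],[0,-40,0],[0,-15,0],[0,0,0]],"spin":[0,0,0,0.14,0.14,0.14,0.14,0],"gripper":[0.3,0.3,0.3,0.3,0.3,0.3,0.3,0.3]}' 25
python3 - <<'E'
from h import *
W=cams.grab_frame('wrist');save(W,'w3.png');T=cams.grab_frame('top')
print(proj(W,[[.482,-.258,.008]]).round())
for c,F in(('wrist',W),('top',T)):
    for r in nets.pinpoint(c,'reject_nest'):print(c,np.round(r['centre'],4),round(r['confidence'],2))
E
```

```text
t: 5.35
eef_pos: [0.4455, -0.1659, 0.1464]
ee_rot: [-3.141, 0.002, 0.17]
force: [-0.8, 0.7, -5.6]
width: 0.0381
gripper_force: 25.0
[[450. 196.]]
wrist [ 0.483  -0.2576  0.0046] 0.97
top [ 0.4775 -0.2567  0.0061] 0.81
```

View pics/w3.png

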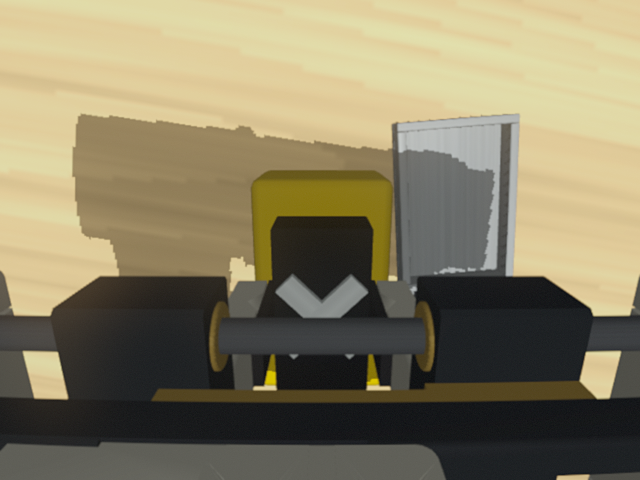

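The held pack hangs straight at (322,230). The tray is at right, with its far rim corners at (393,124) and (519,115).

```bash
cat > m3.py <<'E'
from h import *
W=cams.grab_frame('wrist');T=cams.grab_frame('top')
def refine(F,pts):
    g=cv2.cvtColor(F['img'],cv2.COLOR_RGB2GRAY)
    return cv2.cornerSubPix(g,np.array(pts,np.float32).reshape(-1,1,2),(4,4),(-1,-1),(3,30,.01)).reshape(-1,2)
for nm,F,pts in(('W',W,[(393,124),(519,115)]),('T',T,[(423,297),(471,287),(487.7,353),(440.5,365)])):
    for t,P in(('raw',pts),('ref',refine(F,pts))):
        B=back(F,P,.026)[:,:2];e=B[1]-B[0];L=np.hypot(*e);y=np.arctan2(e[0],-e[1]);ax=np.array([np.cos(y),np.sin(y)])
        print(nm,t,P if t=='ref' else '',B.round(4).tolist(),'L',L.round(4),'yaw',y.round(3),'ctr',(B[:2].mean(0)-.062*ax).round(4))
        if len(P)>2:
            a=B[:2].mean(0)-B[2:].mean(0);print('  mean',B.mean(0).round(4),'yaw',np.arctan2(a[1],a[0]).round(3),'len',np.hypot(*a).round(4))
h=cv2.cvtColor(W['img'],cv2.COLOR_RGB2HSV);m=cv2.morphologyEx(((h[...,1]<35)).astype(np.uint8),cv2.MORPH_CLOSE,np.ones((9,9)))
m[275:]=0
i,l,c=near(m,(455,195),60,500)
if i:
    q=cv2.boxPoints(cv2.minAreaRect(np.argwhere(l==i)[:,::-1].astype(np.float32)));print(q.round(1).tolist())
s=get_state();print(s['t'],s['eef_pos'],s['ee_rot'])
E
python3 m3.py
```

```text
W raw  [[0.5256, -0.1992], [0.5464, -0.2825]] L 0.0859 yaw 0.245 ctr [ 0.4759 -0.2559]
W ref [[393.5792   125.20523 ]
 [521.1367   114.695564]] [[0.5249, -0.1997], [0.5469, -0.2839]] L 0.087 yaw 0.256 ctr [ 0.4759 -0.2575]
T raw  [[0.5273, -0.1992], [0.5461, -0.2825], [0.4337, -0.3129], [0.4124, -0.2311]] L 0.0854 yaw 0.222 ctr [ 0.4762 -0.2545]
  mean [ 0.4799 -0.2564] yaw 0.267 len 0.1178
T ref [[422.3505  296.44492]
 [470.12402 285.70242]
 [487.7     353.     ]
 [440.5     365.     ]] [[0.5282, -0.1981], [0.5483, -0.281], [0.4337, -0.3129], [0.4124, -0.2311]] L 0.0853 yaw 0.238 ctr [ 0.478  -0.2541]
  mean [ 0.4807 -0.2557] yaw 0.275 len 0.1197
[[395.0, 274.0], [395.0, 115.0], [521.0, 115.0], [521.0, 274.0]]
5.65 [ 0.44660139 -0.16358615  0.14659945] [-3.14143817e+00  1.27379910e-04  1.67953225e-01]
```

```bash
python3 - <<'E'
from h import *
T=cams.grab_frame('top');S=cams.grab_frame('side')
for nm,F in(('T',T),('S',S)):
    h=cv2.cvtColor(F['img'],cv2.COLOR_RGB2HSV)
    p=proj(F,[.395,-.279,.013])[0]
    for th in (140,155,170,185):
        i,l,c=near((h[...,1]<60)&(h[...,2]>th),p,12,10)
        if i: print(nm,th,(l==i).sum(),c[i].round(1),back(F,[c[i]],.0135).round(4))
    x,y=p.astype(int);
    # dark plate around cross
    i,l,c=near((h[...,2]<60)&(h[...,1]<140),p,14,30)
    if i:
        ys,xs=np.nonzero(l==i); hull=cv2.convexHull(np.c_[xs,ys].astype(np.int32)); M=cv2.moments(hull); cc=[M['m10']/M['m00'],M['m01']/M['m00']]
        print(nm,'plate',cc,back(F,[cc],.0125).round(4),rect(F,l==i,.0125))
n=.085*np.array([np.cos(.25),np.sin(.25)]);print(n)
E
```

```text
S 140 39 [461.7 191.1] [[ 0.389  -0.2823  0.0135]]
S 155 35 [461.6 191.4] [[ 0.389  -0.2811  0.0135]]
S 170 28 [461.3 191.2] [[ 0.3896 -0.2815  0.0135]]
S 185 24 [461.5 191.4] [[ 0.3893 -0.2812  0.0135]]
S plate [458.4959349593496, 197.85907859078588] [[ 0.3919 -0.2572  0.0125]] (array([ 0.3924, -0.2584], dtype=float32), [0.0174, 0.0339], 0.35)
[0.08235756 0.02102934]
```

```bash
python3 - <<'E'
from h import *
for nm in('top','side'):
    F=cams.grab_frame(nm); F['img']=cv2.imread(f'pics/{nm}1.png')[:,:,::-1].copy()
    h=cv2.cvtColor(F['img'],cv2.COLOR_RGB2HSV)
    p=proj(F,[.395,-.279,.013])[0]
    for th in (120,140,160):
        i,l,c=near((h[...,1]<60)&(h[...,2]>th),p,12,10)
        if i: print(nm,th,(l==i).sum(),c[i].round(1),back(F,[c[i]],.0135).round(4))
    for q in ([(466,372.5)] if nm=='top' else [(458.5,191)]): print(back(F,[q],.0135).round(4))
    p=proj(F,[.384,.204,.013])[0]
    i,l,c=near(white(F),p,15);print('disc',back(F,[c[i]],.0135).round(4))
E
```

```text
top 120 170 [465.4 372.4] [[ 0.3979 -0.2784  0.0135]]
[[ 0.3978 -0.2795  0.0135]]
disc [[0.3847 0.2036 0.0135]]
side 120 194 [451.1 186. ] [[ 0.4138 -0.2931  0.0135]]
side 140 84 [457.7 191. ] [[ 0.3973 -0.2797  0.0135]]
side 160 70 [457.4 191.1] [[ 0.3977 -0.2791  0.0135]]
[[ 0.3956 -0.2803  0.0135]]
disc [[0.384  0.2039 0.0135]]
```

```bash
python3 -m creep '{"translation":[[8,-25,0],[12,-36,0],[8,-25,0],[3,-7,0],[0,0,0],[0,0,0]],"spin":[0.03,0.03,0.02,0.002,0,0],"gripper":[0.3,0.3,0.3,0.3,0.3,0.3]}' 25
python3 - <<'E'
from h import *
W=cams.grab_frame('wrist')
s=get_state();print(s['t'],s['eef_pos'],s['ee_rot'])
def quad(cx,cy,y,hx,hy,z):
    c,q=np.cos(y),np.sin(y);return [[cx+c*a-q*b,cy+q*a+c*b,z] for a,b in((hx,hy),(hx,-hy),(-hx,-hy),(-hx,hy))]
im=cv2.resize(W['img'],None,fx=2,fy=2)
for hx,hy,col in((.062,.042,(255,0,0)),(.056,.036,(0,255,0))):
    cv2.polylines(im,[np.int32(2*proj(W,quad(.4775,-.257,.25,hx,hy,.026)))],True,col,1)
e=s['eef_pos'];cv2.polylines(im,[np.int32(2*proj(W,quad(e[0],e[1],s['ee_rot'][2],.05,.03,e[2]-.0045)))],True,(0,0,255),1)
save({'img':im[0:600,240:1040]},'w4.png')
E
```

```text
t: 6.45
eef_pos: [0.4772, -0.2568, 0.1462]
ee_rot: [-3.141, 0.001, 0.25]
force: [-0.5, 0.0, -5.3]
width: 0.0378
gripper_force: 25.0
6.5 [ 0.47722015 -0.25660274  0.14637999] [-3.14109368e+00  4.50988617e-04  2.50296369e-01]
```

View pics/w4.png

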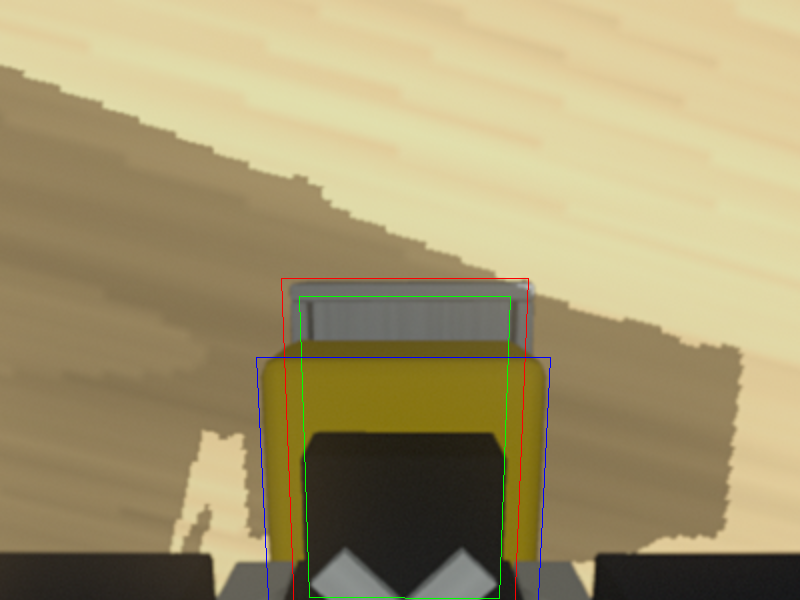

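The overlay shows the tray about 3 mm right and 2 mm nearer than my model: its rim spans x 290–535, against 281–528 predicted. The pack matches its model. I shift by that much and descend.

```bash
python3 -m creep '{"translation":[[-1,-3,-10],[0,0,-30],[0,0,-22],[0,0,-7],[0,0,-2],[0,0,0]],"spin":[0,0,0,0,0,0],"gripper":[0.3,0.3,0.3,0.3,0.3,0.3]}' 25
python3 - <<'E'
from h import *
W=cams.grab_frame('wrist');im=cv2.resize(W['img'],None,fx=2,fy=2)
s=get_state();e=s['eef_pos'];print(e,s['ee_rot'],s['force'])
save({'img':im[100:600,240:1040]},'w5.png')
E
```

```text
t: 7.1
eef_pos: [0.4772, -0.2603, 0.0761]
ee_rot: [3.141, -0.0, 0.251]
force: [0.2, -0.5, -4.9]
width: 0.0378
gripper_force: 25.0
[ 0.47747396 -0.26036923  0.07649563] [ 3.14073061e+00 -1.30167116e-03  2.50949383e-01] [ 0.19107079 -0.40130726 -5.25923957]
```

View pics/w5.png

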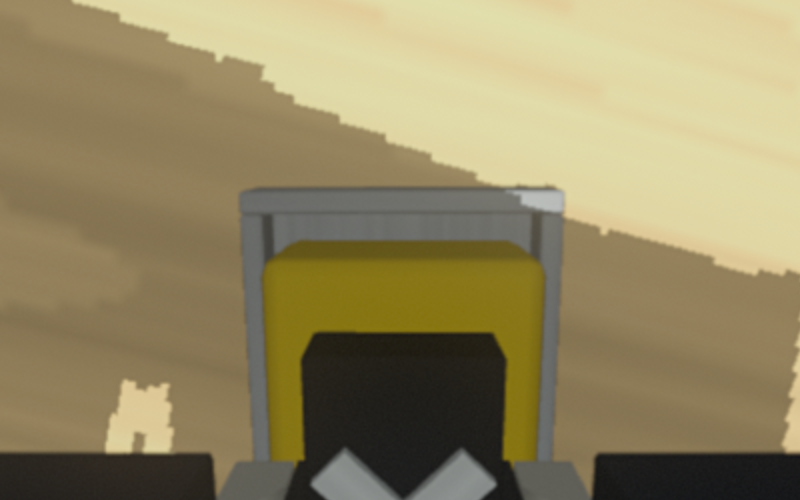

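```bash
python3 - <<'E'
from h import *
W=cams.grab_frame('wrist');s=get_state();e=s['eef_pos'];y=s['ee_rot'][2];ax=np.array([np.cos(y),np.sin(y)])
print(e,s['force'])
for n,p,z in(('outer',(320,144),.026),('inner',(320,156.5),.026),('packtop',(320,180),e[2]-.0045),('packbot',(320,170.5),e[2]-.0465)): print(n,((back(W,[p],z)[0,:2]-e[:2])@ax).round(4))
for n,p,z in(('trayL',(360,144),.026),('trayR',(521.5,144),.026)):print(n)
E
```

```text
[ 0.47755838 -0.26043278  0.07668971] [ 0.34114756 -0.2052788  -5.28321877]
outer 0.0619
inner 0.0556
packtop 0.0494
packbot 0.0489
trayL
trayR
```

The fit is good: the gap to the inner far wall is about 6 mm and the pack is centred sideways. I lower it gently.

```bash
python3 -m creep '{"translation":[[0,0,-8],[0,0,-6],[0,0,-3],[0,0,-1],[0,0,-1],[0,0,-1],[0,0,-1]],"spin":[0,0,0,0,0,0,0],"gripper":[0.3,0.3,0.3,0.3,0.3,0.3,0.3]}' 25
```

```text
t: 7.9
eef_pos: [0.4768, -0.2603, 0.0547]
ee_rot: [3.141, -0.0, 0.25]
force: [-3.6, 1.6, 5.4]
width: 0.0378
gripper_force: 25.0
```

```bash
python3 -m creep '{"translation":[[0,0,0],[0,0,0],[0,0,0],[0,0,0],[0,0,15],[0,0,40],[0,0,50],[0,0,10]],"spin":[0,0,0,0,0,0,0,0],"gripper":[0.8,0.8,0.8,0.8,0.8,1,1,1]}' 25
```

```text
t: 8.7
eef_pos: [0.4796, -0.2614, 0.1756]
ee_rot: [3.137, -0.008, 0.251]
force: [0.6, 0.1, -1.0]
width: 0.0858
gripper_force: 0.0
```

```bash
python3 -m creep '{"translation":[[24,42,0],[24,42,0],[24,42,0],[24,42,0],[24,42,0],[24,42,0],[24,42,0],[6,9,0]],"spin":[-0.01,-0.01,-0.01,-0.01,-0.01,-0.01,-0.01,-0.01],"gripper":[1,1,1,1,1,1,1,1]}' 25
cat > m4.py <<'E'
from h import *
s0=get_state();W=cams.grab_frame('wrist')
p=proj(W,[[.651,.0427,.067]])
i,l,c=near(white(W),p[0],40)
if i: print(c[i],back(W,[c[i]],.067).round(4))
i,l,c=near(yellow(W),p[0],90,200)
if i: print(c[i],rect(W,l==i,.042))
T=cams.grab_frame('top')
i,l,c=near(white(T),(282,218),10)
if i: print(c[i],back(T,[c[i]],.067).round(4))
for F,q in((T,'top'),):
    for r in nets.pinpoint('top','pack_reject'):print(np.round(r['centre'],4),r['confidence'])
s=get_state();print(s['t'],s0['eef_pos'],s['eef_pos'],s['ee_rot'])
E
python3 m4.py
```

```text
t: 9.5
eef_pos: [0.6528, 0.0469, 0.1691]
ee_rot: [3.142, -0.001, 0.173]
force: [0.2, -0.3, -1.0]
width: 0.0878
gripper_force: 0.0
[328.03735256 238.3774574 ] [[0.6509 0.0422 0.067 ]]
[327.97838154 219.39059305] (array([0.6516, 0.0424], dtype=float32), [0.0577, 0.0967], 0.174)
[ 0.482  -0.2585  0.0099] 0.91
[ 0.654   0.0435 -0.0023] 0.74
9.65 [0.65278139 0.0468695  0.16911333] [0.65058142 0.0433127  0.16898442] [3.14148174e+00 8.34824868e-04 1.71743735e-01]
```

```bash
python3 -m creep '{"translation":[[0,-1,-40],[0,0,-40],[0,0,-25],[0,0,-12],[0,0,-5],[0,0,0],[0,0,0],[0,0,0]],"spin":[0,0,0,0,0,0,0,0],"gripper":[1,1,1,1,1,1,0.3,0.3]}' 25
```

```text
t: 10.45
eef_pos: [0.6515, 0.0419, 0.0491]
ee_rot: [-3.141, -0.002, 0.171]
force: [0.4, -0.2, -0.1]
width: 0.0767
gripper_force: 0.0
```

```bash
python3 -m creep '{"translation":[[0,0,0],[0,0,0],[0,0,0],[0,0,0],[0,0,0],[0,0,0],[0,0,0]],"spin":[0,0,0,0,0,0,0],"gripper":[0.3,0.3,0.3,0.3,0.3,0.3,0.3]}' 25
```

```text
t: 11.15
eef_pos: [0.6506, 0.0418, 0.0475]
ee_rot: [-3.142, 0.0, 0.17]
force: [0.6, -0.7, 0.0]
width: 0.0378
gripper_force: 25.0
```

```bash
python3 -m creep '{"translation":[[0,0,10],[0,0,30],[0,0,40],[-14,14,20],[-30,28,0],[-33,32,0],[-33,32,0],[-33,32,0]],"spin":[0,0,0,0,0.01,0.01,0.01,0.004],"gripper":[0.3,0.3,0.3,0.3,0.3,0.3,0.3,0.3]}' 25
python3 -m creep '{"translation":[[-26,24,0],[-14,13,0],[-3,3,0],[0,0,0],[0,0,0]],"spin":[0,0,0,0,0],"gripper":[0.3,0.3,0.3,0.3,0.3]}' 25
python3 - <<'E'
from h import *
W=cams.grab_frame('wrist')
s=get_state();e=s['eef_pos'];print(s['t'],e,s['ee_rot'])
def quad(cx,cy,y,hx,hy,z):
    c,q=np.cos(y),np.sin(y);return [[cx+c*a-q*b,cy+q*a+c*b,z] for a,b in((hx,hy),(hx,-hy),(-hx,-hy),(-hx,hy))]
im=cv2.resize(W['img'],None,fx=2,fy=2)
D=(.465,.220,.204);c,q=np.cos(.204),np.sin(.204)
for hx,hy,col in((.062,.042,(255,0,0)),(.056,.036,(0,255,0))):
    cv2.polylines(im,[np.int32(2*proj(W,quad(*D,hx,hy,.026)))],True,col,1)
cv2.polylines(im,[np.int32(2*proj(W,quad(.465+.098*c,.22+.098*q,.204,.036,.042,.040)))],True,(255,0,255),1)
cv2.polylines(im,[np.int32(2*proj(W,quad(e[0],e[1],s['ee_rot'][2],.05,.03,e[2]-.0055)))],True,(0,0,255),1)
save({'img':im[0:600,240:1040]},'w6.png')
E
```

```text
t: 11.95
eef_pos: [0.5059, 0.1802, 0.1477]
ee_rot: [-3.142, 0.001, 0.204]
force: [-0.7, 1.9, -3.4]
width: 0.0377
gripper_force: 25.0
t: 12.45
eef_pos: [0.465, 0.2193, 0.1476]
ee_rot: [3.141, 0.0, 0.204]
force: [-0.5, 0.4, -3.2]
width: 0.0378
gripper_force: 25.0
12.5 [0.4651415  0.21914251 0.14752422] [3.14138414e+00 2.08544589e-04 2.03546608e-01]
```

View pics/w6.png

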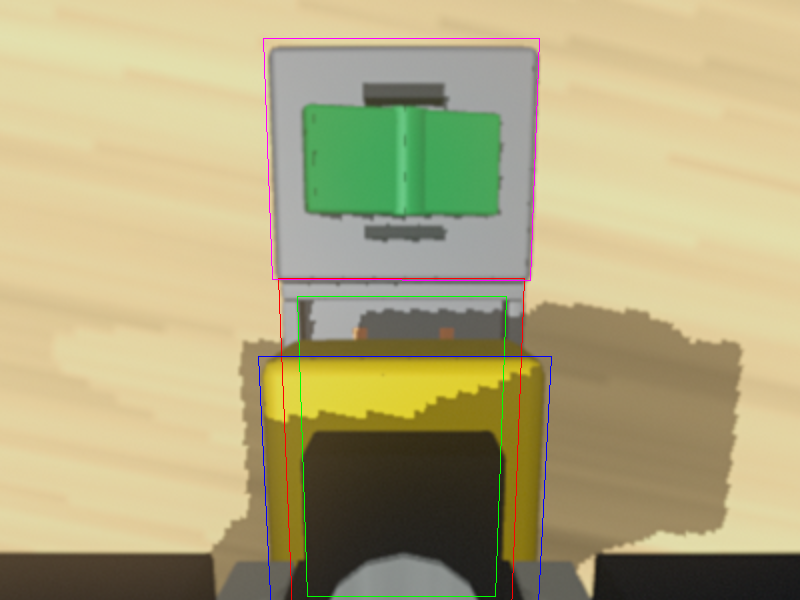

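The dock overlay (rim, housing, rocker at (400,160)) matches within about 1 mm. I lower the pack.

```bash
python3 -m creep '{"translation":[[-1,0,-12],[0,0,-30],[0,0,-24],[0,0,-8],[0,0,-4],[0,0,-3],[0,0,-2],[0,0,0]],"spin":[0,0,0,0,0,0,0,0],"gripper":[0.3,0.3,0.3,0.3,0.3,0.3,0.3,0.3]}' 25
```

```text
t: 13.3
eef_pos: [0.464, 0.22, 0.0651]
ee_rot: [-3.141, -0.001, 0.204]
force: [-0.5, -0.6, -3.7]
width: 0.0378
gripper_force: 25.0
```

```bash
python3 -m creep '{"translation":[[0,0,-3],[0,0,-2],[0,0,-2],[0,0,-1],[0,0,-1],[0,0,-1],[0,0,0]],"spin":[0,0,0,0,0,0,0],"gripper":[0.3,0.3,0.3,0.3,0.3,0.3,0.3]}' 25
```

```text
t: 14.0
eef_pos: [0.4637, 0.2197, 0.0555]
ee_rot: [3.141, -0.0, 0.205]
force: [-5.0, -0.4, 8.3]
width: 0.0379
gripper_force: 25.0
```

```bash
python3 -m creep '{"translation":[[0,0,0],[0,0,0],[0,0,0],[0,0,0],[0,0,15],[0,0,40],[0,0,40],[0,0,0]],"spin":[0,0,0,0,0,0,0,0],"gripper":[0.8,0.8,0.8,0.8,0.8,0.8,0,0]}' 25
python3 -m creep '{"translation":[[30,14,0],[32,14,0],[25,11,0],[5,3,0],[0,0,0],[0,0,0],[0,0,0],[0,0,0]],"spin":[0,0,0,0,0,0,0,0],"gripper":[0,0,0,0,0,0,0,0]}' 25
python3 - <<'E'
from h import *
print(get_state()['eef_pos'])
for c in('top','side','wrist'):
    F=cams.grab_frame(c)
    for l in('rocker_press','pack_pass','pack_reject'):
        for r in nets.pinpoint(c,l):print(c,l,np.round(r['centre'],4),round(r['confidence'],2))
s=get_state();print(s['eef_pos'],s['width'])
E
```

```text
t: 14.8
eef_pos: [0.4665, 0.2218, 0.155]
ee_rot: [-3.138, -0.008, 0.205]
force: [0.6, -0.2, -0.8]
width: 0.0594
gripper_force: 0.0
t: 15.6
eef_pos: [0.5551, 0.2615, 0.15]
ee_rot: [-3.141, -0.0, 0.205]
force: [-0.1, -0.8, 0.5]
width: 0.0012
gripper_force: 0.0
[0.55508024 0.26152969 0.1499734 ]
top pack_pass [0.4704 0.2197 0.0083] 0.67
top pack_pass [ 0.4803 -0.2585  0.0103] 0.65
top pack_pass [ 7.977e-01 -2.969e-01  3.000e-04] 0.62
top pack_reject [ 0.4797 -0.2591  0.0083] 0.59
side rocker_press [0.5599 0.2567 0.0634] 0.73
side pack_pass [0.464  0.2195 0.0084] 0.84
wrist rocker_press [0.5561 0.2579 0.0636] 0.72
[0.55566281 0.26167601 0.14951892] 0.00022218495760957226
```

The nets put both packs at nest-floor height. I turn the closed fingers a quarter turn so their narrow side lies along the rocker's length, after checking the last joint.

```bash
python3 -c "
from station import get_state;print(get_state()['q'])"
```

```text
[ 7.57723528e-01  3.18582368e-01 -2.32060683e-01  2.50200219e-05
 -1.02024240e+00  1.01740939e+00]
```

```bash
python3 -m creep '{"translation":[[0,0,0],[0,0,0],[0,0,0],[0,0,0],[0,0,0],[0,0,0],[0,0,0],[0,0,0]],"spin":[-0.14,-0.14,-0.14,-0.14,-0.14,-0.14,-0.14,-0.14],"gripper":[0,0,0,0,0,0,0,0]}' 25
python3 -m creep '{"translation":[[0,1,-20],[0,0,-25],[0,0,-20],[0,0,-9],[0,0,0],[0,0,0]],"spin":[-0.14,-0.14,-0.14,-0.03,0,0],"gripper":[0,0,0,0,0,0]}' 25
```

```text
t: 17.0
eef_pos: [0.5557, 0.2617, 0.1495]
ee_rot: [3.142, -0.0, -0.921]
force: [-1.3, 0.4, 0.4]
width: 0.0001
gripper_force: 0.0
t: 17.6
eef_pos: [0.5562, 0.263, 0.0763]
ee_rot: [-3.141, 0.0, -1.362]
force: [0.1, 0.6, 0.0]
width: 0.0
gripper_force: 0.0
```

```bash
python3 -m creep '{"translation":[[0,0,-8],[0,0,-4],[0,0,-3],[0,0,-3],[0,0,-2],[0,0,-2],[0,0,0]],"spin":[0,0,0,0,0,0,0],"gripper":[0,0,0,0,0,0,0]}' 25
python3 -m creep '{"translation":[[0,0,-1],[0,0,-1],[0,0,0]],"spin":[0,0,0],"gripper":[0,0,0]}' 25
```

```text
t: 18.3
eef_pos: [0.556, 0.2632, 0.0537]
ee_rot: [-3.141, 0.001, -1.365]
force: [0.0, 3.3, 2.4]
width: 0.0003
gripper_force: 1.7
t: 18.6
eef_pos: [0.556, 0.2631, 0.0517]
ee_rot: [-3.141, 0.001, -1.366]
force: [-0.2, 4.6, 3.1]
width: 0.0005
gripper_force: 2.3
```

```bash
python3 -m creep '{"translation":[[0,0,-1],[0,0,0]],"spin":[0,0],"gripper":[0,0]}' 25
python3 -m creep '{"translation":[[0,0,-1],[0,0,0]],"spin":[0,0],"gripper":[0,0]}' 25
```

```text
t: 18.8
eef_pos: [0.5561, 0.2632, 0.0513]
ee_rot: [-3.14, 0.001, -1.365]
force: [-2.0, 4.4, 8.3]
width: 0.0004
gripper_force: 4.7
t: 19.0
eef_pos: [0.5562, 0.2633, 0.051]
ee_rot: [-3.14, 0.001, -1.365]
force: [-3.8, 4.1, 14.6]
width: 0.0
gripper_force: 7.3
```

The force climbs stiffly at the end stop (14.6 N). I lift off and check.

```bash
python3 -m creep '{"translation":[[0,0,10],[0,0,40],[0,0,50],[0,0,40],[0,-40,20],[0,-45,0],[0,-45,0],[0,-40,0]],"spin":[0,0,0,0,0,0,0,0],"gripper":[0,0,0,0,0,0,0,0]}' 25
python3 - <<'E'
from h import *
T=cams.grab_frame('top');S=cams.grab_frame('side')
t=cv2.resize(T['img'][230:400,120:500],(800,358));a=cv2.resize(S['img'][300:420,240:450],(400,229));b=cv2.resize(S['img'][150:270,380:590],(400,229))
save({'img':np.vstack([t,np.hstack([a,b])])},'final.png')
for l in ('reaction_foot','gauge_adaptor','hex_key'):
    for r in nets.pinpoint('top',l)[:1]: print(l,np.round(r['centre'],3))
E
```

```text
t: 19.8
eef_pos: [0.554, 0.0898, 0.2092]
ee_rot: [3.139, -0.001, -1.366]
force: [0.5, 0.2, 0.3]
width: 0.0003
gripper_force: 0.0
reaction_foot [ 0.771 -0.164  0.002]
gauge_adaptor [0.73  0.17  0.004]
hex_key [ 0.48  -0.257  0.008]
```

View pics/final.png

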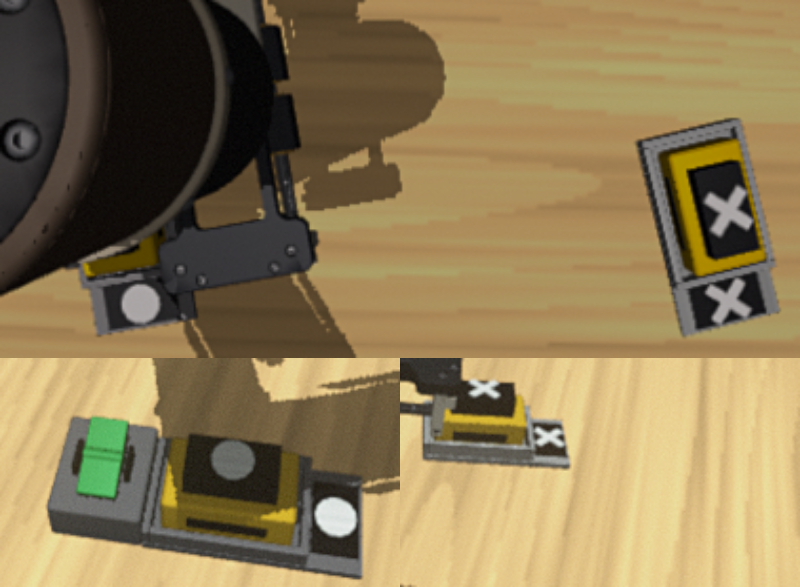

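Both packs lie flat in their nests (cross at top (725,210), disc at side (233,460)). Now I check the rocker angle numerically.

```bash
python3 - <<'E'
from h import *
S=cams.grab_frame('side');old=dict(S);old['img']=cv2.imread('pics/side1.png')[:,:,::-1].copy()
y=.204;ax=np.array([np.cos(y),np.sin(y),0]);ay=np.array([-np.sin(y),np.cos(y),0]);ez=np.array([0,0,1]);p0=np.array([.561,.2397,.052])
for n,F in(('start',old),('now',S)):
    h=cv2.cvtColor(F['img'],cv2.COLOR_RGB2HSV);m=(h[...,0]>50)&(h[...,0]<80)&(h[...,1]>100)&(h[...,2]>25)
    i,l,c=near(m,(291,356),25);m=l==i
    r=[]
    for a in np.arange(-.4,.41,.04):
        P=[p0+i*.015*ax+j*.03*(np.cos(a)*ay+np.sin(a)*ez)+k*.004*(np.cos(a)*ez-np.sin(a)*ay) for i in(-1,1) for j in(-1,1) for k in(-1,1)]
        z=np.zeros(m.shape,np.uint8);cv2.fillConvexPoly(z,cv2.convexHull(np.int32(proj(F,P).round())),1)
        r.append(((z>0)&m).sum()/((z>0)|m).sum())
    print(n,'tilt',np.arange(-.4,.41,.04)[np.argmax(r)].round(2),np.round(max(r),2))
for q in nets.pinpoint('side','rocker_press'):print(q)
for l in('pack_pass','hex_key','gauge_adaptor','reaction_foot'):
    for q in nets.pinpoint('side',l)[:2]:print(l,np.round(q['centre'],3))
E
```

```text
start tilt 0.32 0.89
now tilt -0.04 0.92
{'centre': [0.5576, 0.2599, 0.048], 'confidence': 0.85}
pack_pass [0.46  0.223 0.011]
pack_pass [ 0.799 -0.291 -0.   ]
hex_key [ 0.793  0.072 -0.001]
gauge_adaptor [0.726 0.167 0.001]
reaction_foot [ 0.773 -0.162  0.   ]
reaction_foot [0.557 0.259 0.049]
```

```bash
cat > m5.py <<'E'
from h import *
y=.204;ax=np.array([np.cos(y),np.sin(y),0]);ay=np.array([-np.sin(y),np.cos(y),0]);ez=np.array([0,0,1])
A=np.arange(-.44,.45,.08);print(A.round(2))
old=cams.grab_frame('side');old['img']=cv2.imread('pics/side1.png')[:,:,::-1].copy()
old2=cams.grab_frame('top');old2['img']=cv2.imread('pics/top1.png')[:,:,::-1].copy()
for n,F in(('side0',old),('top0',old2),('side',cams.grab_frame('side')),('top',cams.grab_frame('top')),('wrist',cams.grab_frame('wrist'))):
    q=proj(F,[.561,.2397,.052])[0]
    if not(0<q[0]<640 and 0<q[1]<480): print(n,'out',q);continue
    h=cv2.cvtColor(F['img'],cv2.COLOR_RGB2HSV);m=(h[...,0]>50)&(h[...,0]<80)&(h[...,1]>100)&(h[...,2]>25)
    i,l,c=near(m,q,25)
    if i is None: print(n,'none',q);continue
    m=cv2.resize((l==i).astype(np.uint8),None,fx=4,fy=4,interpolation=0)>0
    r=[]
    for a in A:
        best=0
        for du in np.arange(-3,3.1,.5):
          for dv in np.arange(-3,3.1,.5):
            P=[np.array([.561,.2397,.052])+i*.015*ax+j*.03*(np.cos(a)*ay+np.sin(a)*ez)+k*.004*(np.cos(a)*ez-np.sin(a)*ay) for i in(-1,1) for j in(-1,1) for k in(-1,1)]
            z=np.zeros(m.shape,np.uint8);cv2.fillConvexPoly(z,cv2.convexHull(np.int32((4*(proj(F,P)+[du+.4,dv+.4])).round())),1)
            best=max(best,((z>0)&m).sum()/((z>0)|m).sum())
        r.append(best)
    print(n,(l==i).sum(),np.round(r,3))
print(get_state()['eef_pos'],get_state()['t'])
E
python3 m5.py
```

```text
[-0.44 -0.36 -0.28 -0.2  -0.12 -0.04  0.04  0.12  0.2   0.28  0.36  0.44]
side0 650 [0.669 0.674 0.684 0.697 0.719 0.743 0.771 0.804 0.847 0.895 0.901 0.841]
top0 670 [0.795 0.834 0.87  0.9   0.923 0.936 0.942 0.938 0.937 0.941 0.942 0.938]
side 844 [0.902 0.907 0.91  0.92  0.938 0.929 0.893 0.853 0.808 0.754 0.697 0.639]
top none [162.45413753 270.38555333]
wrist none [280.45915403 370.95927439]
[0.55561659 0.09297434 0.2095367 ] 20.6
```

The silhouette is not decisive on the down side. I will press again further out as a check: contact only at about z 50 mm would confirm full travel.

```bash
python3 -m creep '{"translation":[[0,45,0],[0,45,0],[0,45,0],[0,41,-30],[-1,0,-45],[0,0,-45],[0,0,-20],[0,0,0]],"spin":[0,0,0,0,0,0,0,0],"gripper":[0,0,0,0,0,0,0,0]}' 25
python3 -m creep '{"translation":[[0,0,-8],[0,0,-4],[0,0,-2],[0,0,0]],"spin":[0,0,0,0],"gripper":[0,0,0,0]}' 25
```

```text
t: 21.4
eef_pos: [0.5527, 0.2667, 0.0664]
ee_rot: [3.136, -0.003, -1.366]
force: [-0.5, 0.1, -0.3]
width: 0.0001
gripper_force: 0.0
t: 21.8
eef_pos: [0.555, 0.2683, 0.0568]
ee_rot: [-3.14, 0.001, -1.366]
force: [-0.6, -0.3, 0.1]
width: 0.0002
gripper_force: 0.0
```

```bash
python3 -m creep '{"translation":[[0,0,-2],[0,0,-2],[0,0,-1],[0,0,0]],"spin":[0,0,0,0],"gripper":[0,0,0,0]}' 25
python3 -m creep '{"translation":[[0,0,-1],[0,0,-1],[0,0,0]],"spin":[0,0,0],"gripper":[0,0,0]}' 25
```

```text
t: 22.2
eef_pos: [0.5546, 0.268, 0.0509]
ee_rot: [3.141, -0.0, -1.366]
force: [-1.3, -0.0, 0.2]
width: 0.0003
gripper_force: 0.0
t: 22.5
eef_pos: [0.5549, 0.268, 0.05]
ee_rot: [-3.141, -0.0, -1.365]
force: [-2.8, -2.2, 8.7]
width: 0.0003
gripper_force: 3.7
```

Contact came only at 50 mm and was stiff at once, so the rocker is fully down. I retreat and hand in.

```bash
python3 -m creep '{"translation":[[0,0,-1],[0,0,0],[0,0,10],[0,0,40],[0,0,50],[0,0,30],[0,0,0],[0,0,0]],"spin":[0,0,0,0,0,0,0,0],"gripper":[0,0,0,0,0,0,0,0]}' 25
python3 -c "
from station import *
cams.grab_frame('side')
print(nets.pinpoint('side','rocker_press'));print(arm.job_done())"
```

```text
t: 23.3
eef_pos: [0.5548, 0.2684, 0.1791]
ee_rot: [-3.14, 0.001, -1.366]
force: [-0.6, -0.2, -0.2]
width: 0.0005
gripper_force: 0.0
[{'centre': [0.5595, 0.2624, 0.0504], 'confidence': 0.58}]
the job is handed in; nothing more can be done
None
```

The job is handed in at about 23 s: the round-tag pack lies flat in the charging dock, the cross-tag pack lies flat in the reject tray, the rocker is fully down, and the reaction foot, adaptor and hex key were left alone.

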